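Lock the stop screw of the bottle-engraving jig

TASK

Slide the orange spanner fully onto the brass lower nut of the bottle jig's stop screw, its handle lying beside the stop post, and let go, so that post and spanner hold that nut at its setting. Then swing the red-handled locknut lever clockwise (seen from above) until it bites against the held nut, and tighten it about a twelfth of a turn past that bite, without overtightening. Leave the spanner lying on the nut and all the other things where they are.

Things in the scene. Friction and masses are not known exactly. Their poses are not given: they have to be found in the camera images.
- spanner: Loose flat steel open-end spanner, orange handle, 213 mm long, about 160 g, lying flat. Origin: underside, middle of its length; x points along it to the open jaw, z up. Handle x = -105 to +25 mm, 16 wide, 22 tall; shank to x = 42 mm, 16 wide, 10 tall; head 10 mm thick, 62 wide, throat at x = 57.5 mm, prongs with flared tips reach x = 107 mm. Balance point near x = +10 mm.
- spanner_jaw (a point): Centre of the orange spanner's jaw at its underside (x = 80 mm on the spanner), where the nut's axis lies when the nut is fully home. The opening is 37.6 mm wide; the throat lies 22.5 mm behind this point. Axes as the spanner.
- stop_axis (a point): On the axis of the jig's upright stop screw, at the level of its flat light grey deck, 20 mm above the table; the jig is fixed. Axes are the jig's, z up. The deck reaches x -55 to +55 mm, y -190 to +85 mm from here. A bottle lies in a cradle on the jig, x = +115 to +215 mm, top 95 mm above the deck. The screw's stud ends 52 mm above the deck.
- nut_top (a point): On the screw axis, level with the top of the brass lower hex nut, which stands on the deck: 18 mm tall, 36 mm across flats, corners 20.8 mm from the axis along the jig's y. Two flats face the jig's +x and -x (within 0.03 rad), so the spanner goes on by sliding over the deck along the jig's +y, its own x along the jig's +y, until the throat meets the nut's corner.
- stop_post (a point): Top centre of the steel stop post on the deck, 10 mm diameter, 30 mm tall, at jig x = -17, y = -165 mm from the screw axis. The seated spanner's handle lies on the post's +x side with a 4 mm gap; when the nut is dragged clockwise the handle comes to rest on the post, which then holds spanner and nut.
- lever_grip (a point): On the axis of the upright red handle (16 mm diameter) at the end of the locknut's lever, 60 mm from the screw axis, 62 mm above the deck, 15 mm below the handle's top; the handle is free for 28 mm below this point, down to the lever. x points outward along the lever. At the start the lever points roughly to the jig's -x and +y side, away from the spanner's place.
- lever_hub (a point): On the screw axis, top of the locknut's hub (36 mm diameter), just above the lower nut. Clockwise from above tightens: free for 0.2 to 0.95 rad (under 2 N at the red handle), then it bites and drags the lower nut (about 3 N), which the spanner stops after about 0.2 rad of play; then tightening takes 9 N to start, 13 N at 0.5 rad (as force alone; a firm turning grip feels 5 to 7 N, the rest as moment).
- lower_nut (a joint): Turn of the lower nut from its setting, rad, positive clockwise from above; near 0 at the start. A small turn (about 0.2 rad) as the spanner takes up its play against the post is allowed, 0.35 is not.
- locknut (a joint): How far the locknut has been tightened past its bite, rad (0 while it runs free or drags the lower nut along), positive clockwise. Wanted about 0.5 (a twelfth of a turn; 0.35 to 0.7 is good).
- small_spanner: Spare spanner, blue handle, jaw 18 mm, too small; same length as the orange one and lying beside it. Leave alone.
- engraver: Grey engraving pen, 135 mm, lying. Leave alone.
- brush: Small dusting brush, 160 mm, lying. Leave alone.
- marker: Black and pink marker, 130 mm, lying. Leave alone.
There are look-alikes about, which are no part of the job. What is shaped like the spanner but green is not meant.

How it is judged:
By the outcome, as a careful person would: the job done as asked, in the order asked, and still so for the second after the job is handed in, with the robot touching nothing.
It also fails if it takes over 67 s, if anything falls off the work surface, if the arm or the gripper's body presses on something with over 40 N, if the wrist force passes 120 N, or if a joint passes its speed limit or range.

ROBOT

A 7-joint arm with a two-finger parallel gripper is mounted at the origin on the work surface. World frame = base frame: x ahead of the robot, y to its left, z up, the work surface at z = 0. Lengths are in mm, angles in degrees, forces in N, time in s.
With the tool pointing down it reaches from about 425 to 925 mm from the base axis. Payload 6.8 kg.
Tool frame: the origin (TCP) lies between the finger pads; the fingertips stand 25 mm ahead of it and the grasp point (between the pads) lies 6 mm ahead of it; z points along the fingers, y is the line along which they close (so a half turn about z gives the same grasp; the last joint's range is limited). The gripper opens to 88 mm and grips with 3 to 60 N. Pads are 20 mm wide; open, the fingers measure 115 mm over their backs; the gripper's body (75 mm by 178 mm) begins 61 mm behind the grasp point.
Start: joints at [69.952, 27.33, 1.283, 89.118, -0.659, 63.558, -4.761], TCP at [161.637, -655.378, 247.664] pointing down, gripper open.
Joint ranges: [-169.35, 169.35], [-19.33, 120.38], [-80.79, 83.38], [13.8, 139.57], [-78.32, 258.32], [9.67, 109.79], [-169.56, 169.56]. Speed limits (degrees/s): [136.94, 136.94, 180, 180, 180, 180, 180].

INTERFACE

Orientations are given as a 3x3 rotation matrix whose columns are the frame's x, y, z axes.
In Python, from plant import * gives the robot as it stands. The module is installed in compiled form; this text tells all that it offers.
- The arm moves only by the tool carry_out, never from a script. Its argument "moves" is a list of rows, each an object with "turn": the turn, a rotation vector about the tool's x, y, z in rad, a list of three; "dp": the shift along the tool's x, y, z in m, a list of three; "claw": the opening, from 0 (shut) to 1 (fully open). A call has 1 to 8 rows; each row shifts and turns the commanded pose from where the row before left it, along the tool's axes as they then stand; what a row does not reach is not made up. A row lasts 1/10 s, in which the tool goes at most 50 mm and 8.59 degrees, less where a joint would pass 70% of its speed; a pose out of reach is approached as far as the arm can. A call with a gripper value outside its range is refused whole. The fingers move at their own pace and stop on an object; "newtons" is the grip in N (left out, the last holds). Time passes only in rows, so rows that do not move let the fingers close. It gives the time, the measured TCP pose, the force, the opening and the grip force at its end, in the units of the state.
- state(): the state, without advancing time (a new reading comes with each control period).
- capture(name): name is "scene" or "top"; returns a dict with "pixels" (480x640x3 uint8, red, green, blue), "K" (3x3 intrinsics, pixels), "cam_to_world" (4x4, takes a point from camera to world coordinates). Camera axes: x right, y down, z forward; pixel columns grow to the right and rows downward; lengths in mm; the calibration is good to about 2 mm. A picture is of the moment at which its call begins. There is no depth.
- hand_in(): hands the job in; it is judged then, once.
Trained networks look in a picture, given as the dict that the camera call returned (one of the last four; its "shot" number tells which), for a name from the list of things; names that differ only in an ending like _2 or _b are one class to them, and where a whole thing is asked for, a point or a joint stands for the part that bears it (a point fixed in the world has none). Each returns a list of dicts, best first, with "score" (0 to 1); they miss things now and then, are a little off and sometimes report something else, mostly with a low value. They report only what shows in the picture. A call takes as long as a camera call. They do not tell look-alikes from the thing itself.
- look_for(thing, picture): "position" ([column, row] in pixels, amid what is visible of it).
The state is a dict: "time_s": time; "qpos": joint angles; "qd": joint speeds; "effort": joint torques, N m; "eef_pos": TCP position; "eef_rot": TCP orientation; "force": force on the tool from outside, world axes, zero at the start; "torque": the same for the moment, N m; "grip_width": finger opening in mm; "grip_force": force on a finger pad.
Only numpy, scipy, OpenCV 4.12 (cv2) and the standard library are available. Lean on these libraries where they do the work, as an engineer would, in place of code of your own. Each camera call takes 0.05 s, during which the arm holds its last target. There are 200 camera calls.

## Working session

There is one attempt and no reset: what is moved stays moved. The work goes in short steps, Python scripts to look and compute and a tool call to move; the robot and the scene stay as the last step left them, time stands still between calls to the robot, and variables do not carry over. Pictures are saved under pics/ and viewed, at most 10 in all, crops included, and the job is handed in when it is done.

Besides the shell and the picture viewer there is one more tool, called after "Call:" as name(argument=value, ...), one argument or row to a line, values as JSON. carry_out: Moves the arm, as the interface text tells. Its arguments: {"type":"object","properties":{"moves":{"type":"array","items":{"type":"object","properties":{"turn":{"type":"array","items":{"type":"number"}},"dp":{"type":"array","items":{"type":"number"}},"claw":{"type":"number"}}}},"newtons":{"type":"number"}},"required":["moves"]}

```bash
mkdir -p pics; cat > h.py <<'E'
from plant import *
import numpy as np, cv2
np.set_printoptions(precision=2,suppress=True)
def save(p,n): cv2.imwrite('pics/'+n,p['pixels'][:,:,::-1])
def ray(p,uv,z):
    K=np.array(p['K']);T=np.array(p['cam_to_world'])
    d=T[:3,:3]@np.linalg.solve(K,[uv[0],uv[1],1]);o=T[:3,3]
    return o+d*(z-o[2])/d[2]
def proj(p,X):
    K=np.array(p['K']);T=np.array(p['cam_to_world'])
    c=T[:3,:3].T@(np.array(X,float)-T[:3,3]);q=K@c;return q[:2]/q[2]
E
python3 - <<'E'
from h import *
for n in ['scene','top']:
    p=capture(n);save(p,n+'0.png');print(n,p['cam_to_world'],p['K'])
    for t,z in [('spanner',10),('spanner_jaw',5),('nut_top',38),('stop_post',50),('lever_grip',82),('lever_hub',50),('stop_axis',20),('small_spanner',10)]:
        for r in look_for(t,p)[:4]: print(t,round(r['score'],2),np.array(r['position']),ray(p,r['position'],z))
s=state();print(s)
E
```

```text
scene [[   0.55    0.5    -0.67 1090.41]
 [   0.84   -0.31    0.45 -388.72]
 [   0.02   -0.81   -0.58  606.93]
 [   0.      0.      0.      1.  ]] [[450.94   0.   323.66]
 [  0.   450.94 240.96]
 [  0.     0.     1.  ]]
spanner 0.95 [150.2 266.2] [ 284.52 -279.98   10.  ]
spanner 0.58 [195.8 327.1] [ 499.93 -261.25   10.  ]
spanner_jaw 0.73 [191.9 326.8] [ 490.56 -265.81    5.  ]
spanner_jaw 0.62 [148.2 269.2] [ 285.54 -285.42    5.  ]
spanner_jaw 0.57 [381.7 230.2] [430.43 222.24   5.  ]
spanner_jaw 0.46 [396.5 254.5] [522.14 189.36   5.  ]
nut_top 0.62 [406.7 291.3] [650.96  98.66  38.  ]
nut_top 0.19 [495.5 240.6] [630.3  376.03  38.  ]
stop_post 0.84 [407.6 294. ] [666.66  84.82  50.  ]
lever_grip 0.81 [396.  240.2] [557.97 145.87  82.  ]
lever_hub 0.68 [400.5 239.1] [527.52 189.37  50.  ]
stop_axis 0.96 [409.1 296.9] [651.55 107.23  20.  ]
small_spanner 0.6 [189.6 381.8] [ 606.5  -310.83   10.  ]
top [[  -0.02   -1.      0.05  416.94]
 [  -1.      0.02   -0.01   52.1 ]
 [   0.01   -0.05   -1.   1044.11]
 [   0.      0.      0.      1.  ]] [[489.91   0.   327.11]
 [  0.   489.91 
[... 530 characters left out ...]
232.7 262.4] [435.34 226.33  82.  ]
lever_hub 0.65 [261.  212.8] [535.48 173.22  50.  ]
stop_axis 0.63 [290.4 176.4] [614.69 113.7   20.  ]
small_spanner 0.64 [481.7 176.5] [ 607.32 -294.03   10.  ]
{'time_s': 0.9, 'qpos': array([69.95, 27.33,  1.28, 89.12, -0.66, 63.56, -4.76]), 'qd': array([-0.05,  0.03, -0.11,  0.01,  0.01,  0.02, -0.06]), 'effort': array([ -0.  , -58.27,   1.53, -27.29,  -0.05,   0.01,   0.  ]), 'eef_pos': array([ 161.66, -655.38,  247.69]), 'eef_rot': array([[ 0.97,  0.24,  0.  ],
       [ 0.24, -0.97, -0.  ],
       [ 0.  ,  0.  , -1.  ]]), 'force': array([-0.24,  0.13,  0.82]), 'torque': array([-0.01, -0.05,  0.05]), 'grip_force': 0.0, 'grip_width': 87.77898406585778}
```

View pics/scene0.png

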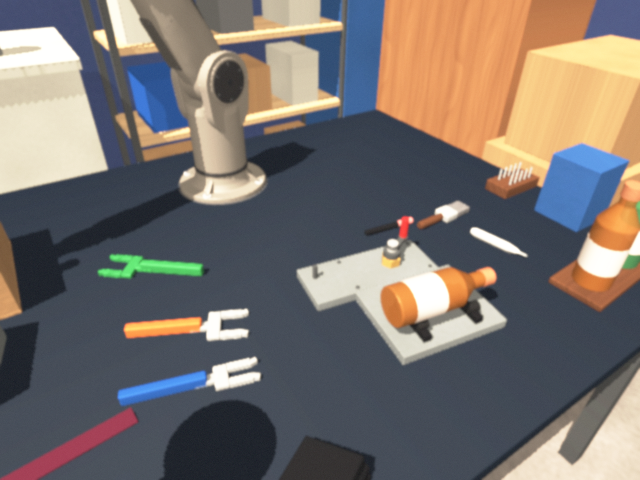

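View pics/top0.png

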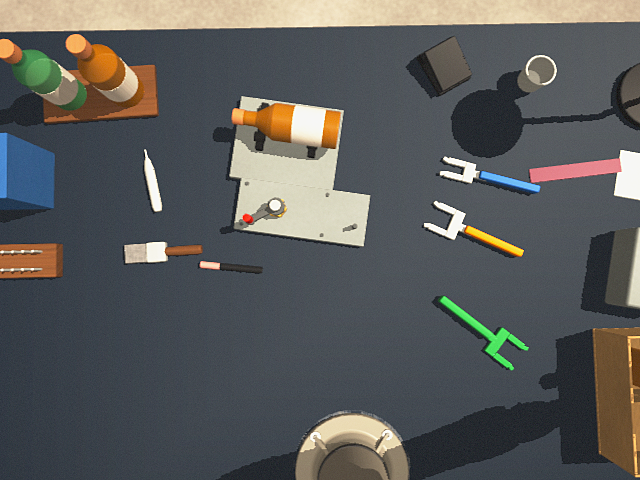

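Orange-type spanner candidates in the top view are orange (475,230), blue (490,178) and green (485,332). I choose the orange one. The jig's stud is at (275,206), the post at (350,227) and the red handle at (247,218). Next are close crops and colour measurements.

```bash
python3 - <<'E'
from h import *
p=capture('top');q=capture('scene')
a=p['pixels'][:,:,::-1]
c1=cv2.resize(a[190:270,415:535],None,fx=5,fy=5,interpolation=cv2.INTER_CUBIC)
c2=cv2.resize(a[170:255,220:380],None,fx=5,fy=5,interpolation=cv2.INTER_CUBIC)
c1=cv2.copyMakeBorder(c1,0,0,0,200,cv2.BORDER_CONSTANT)[:,:800]
im=np.vstack([c1[:300],c2[:425]]) if 0 else None
cv2.imwrite('pics/c1.png',c1);
b=q['pixels'][:,:,::-1]
c3=cv2.resize(b[205:310,290:450],None,fx=5,fy=5,interpolation=cv2.INTER_CUBIC)
cv2.imwrite('pics/c2.png',c2);cv2.imwrite('pics/c3.png',c3)
hsv=cv2.cvtColor(p['pixels'],cv2.COLOR_RGB2HSV)
m=np.zeros(hsv.shape[:2],np.uint8);m[190:270,415:535]=1
H,S,V=[hsv[...,i].astype(int) for i in range(3)]
o=(m>0)&(H>8)&(H<25)&(S>150)&(V>100)
w=(m>0)&(S<70)&(V>110)
for nm,k,z in (('handle',o,20),('head',w,9)):
    v,u=np.nonzero(k);P=np.array([ray(p,(x,y),z) for x,y in zip(u,v)])[:,:2]
    r=cv2.minAreaRect(P.astype(np.float32));e=np.linalg.svd(P-P.mean(0),full_matrices=False)[2][0]
    print(nm,len(P),P.mean(0),r,np.degrees(np.arctan2(e[1],e[0])))
# red
r=((H<6)|(H>174))&(S>150)&(V>100);r[:170]=0;r[255:]=0;r[:,:220]=0;r[:,380:]=0
v,u=np.nonzero(r);print('red top',u.mean(),v.mean(),u.min(),u.max(),v.min(),v.max(),ray(p,(u.mean(),v.mean()),97))
# deck
d=(S<60)&(V>120);d[:90]=0;d[255:]=0;d[:,:225]=0;d[:,375:]=0
d=cv2.morphologyEx(d.astype(np.uint8),cv2.MORPH_OPEN,np.ones((3,3)))
cs,_=cv2.findContours(d,cv2.RETR_EXTERNAL,cv2.CHAIN_APPROX_NONE);c=max(cs,key=cv2.contourArea)
ap=cv2.approxPolyDP(c,4,True)[:,0]
for x in ap: print(x,ray(p,x,20)[:2])
E
```

```text
handle 223 [ 466.79 -305.17] ((468.0992736816406, -309.6676330566406), (131.43263244628906, 18.443187713623047), 64.39965057373047) -115.98069020689528
head 651 [ 512.18 -219.78] ((514.2669677734375, -215.24148559570312), (83.10869598388672, 63.77090835571289), 64.0394287109375) -79.38997346843631
red top 247.53424657534248 218.16438356164383 243 252 214 223 [520.03 193.72  97.  ]
[238 125] [726.87 222.27]
[230 176] [618.36 240.67]
[241 178] [613.6  217.63]
[235 222] [520.96 231.56]
[245 212] [541.52 210.34]
[254 218] [528.45 191.71]
[266 214] [536.29 166.45]
[260 206] [553.45 178.72]
[269 200] [565.69 159.63]
[270 208] [548.75 157.84]
[277 210] [544.19 143.25]
[283 198] [569.25 130.17]
[287 210] [543.71 122.28]
[280 218] [527.19 137.28]
[261 218] [528.11 177.06]
[235 228] [508.35 231.74]
[363 245] [466.38 -35.28]
[369 195] [571.49 -50.9 ]
[332 189] [585.98  26.72]
[338 148] [673.06  11.86]
[318 147] [676.11  54.11]
[316 156] [656.96  58.78]
[322 156] [656.68  46.11]
[317 160] [648.38  56.87]
[297 159] [651.43  99.03]
[305 157] [655.33  82.05]
[305 145] [680.98  81.49]
[266 138] [697.74 163.59]
[264 152] [667.89 168.34]
[269 153] [665.52 157.83]
[250 150] [672.8  197.77]
[256 128] [719.63 184.34]
```

View pics/c1.png

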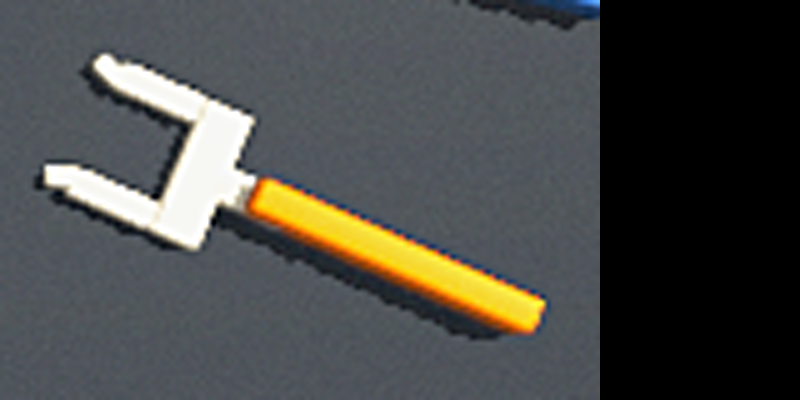

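View pics/c2.png

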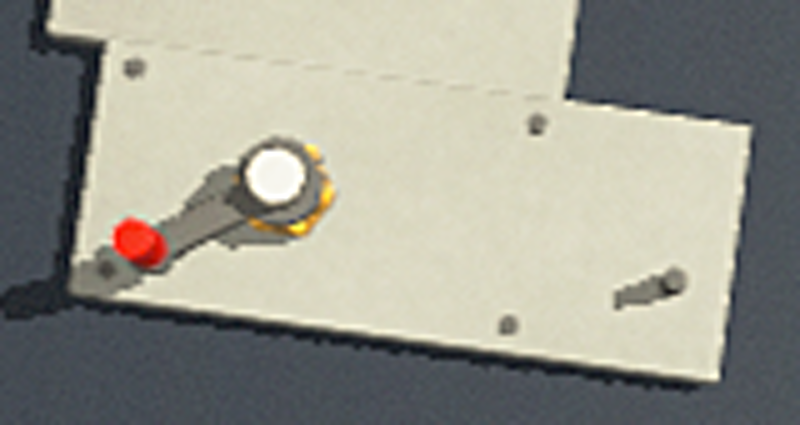

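View pics/c3.png

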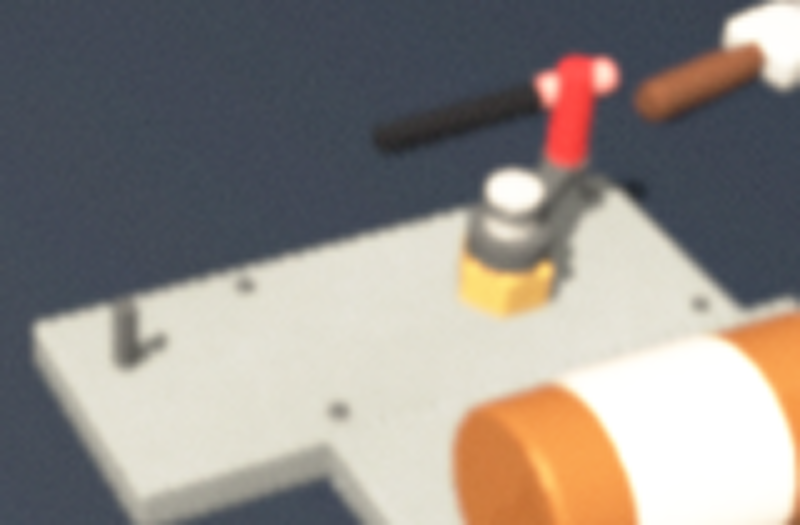

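c1 shows the orange spanner lying flat, jaw to the upper left. c2 and c3 show the stud top at c2 (275,176), post top at (675,281), and red handle at (140,242), all free of clutter. Now I fit the poses from both cameras.

```bash
cat > fit.py <<'E'
from h import *
from scipy.optimize import least_squares
p=capture('top');q=capture('scene')
def c2(x,y):return np.array([x/5+220-.4,y/5+170-.4])
def c3(x,y):return np.array([x/5+290-.4,y/5+205-.4])
def c1(x,y):return np.array([x/5+415-.4,y/5+190-.4])
T=[((-55,85,20),c2(72,292)),((-55,-190,20),c2(718,380)),((55,-190,20),c2(752,127)),((55,85,20),c2(105,42)),((0,0,72),c2(275,176)),((-17,-165,50),c2(675,281))]
S=[((-55,-190,20),c3(35,328)),((55,-190,20),c3(140,497)),((0,0,72),c3(515,181)),((-17,-165,50),c3(123,304)),((-17,-165,20),c3(128,365))]
def W(a,X):
    c,s=np.cos(a[2]),np.sin(a[2]);return np.array([a[0]+c*X[0]-s*X[1],a[1]+s*X[0]+c*X[1],X[2]])
def fit(sets,a0):
    f=lambda a:np.concatenate([proj(cam,W(a,X))-u for cam,L in sets for X,u in L])
    r=least_squares(f,a0,loss='soft_l1');return r.x,r.fun
for s in ([(p,T)],[(q,S)],[(p,T),(q,S)]):
    a,f=fit(s,[560,145,-.15]);print('jig',a[:2],np.degrees(a[2]),f)
C=[((107,0,5),(c1(100,62)+c1(48,175))/2),((42,-31,10),c1(253,120)),((42,31,10),c1(203,248)),((-105,-8,22),c1(545,300)),((-105,8,22),c1(528,331))]
b,f=fit([(p,C)],[485,-274,1.12]);print('sp',b[:2],np.degrees(b[2]),f)
for cam,u,z,n in((p,(247.53,218.16),97,'red'),(p,(247.5,218.2),94,'red')):
    g=ray(cam,u,z)[:2]-a[:2];print(n,ray(cam,u,z),np.hypot(*g),np.degrees(np.arctan2(g[1],g[0])-a[2]))
print('boxes',ray(q,(18,308),0),ray(p,(595,328),0),ray(p,(590,310),0),ray(p,(638,68),0))
E
python3 fit.py
```

```text
jig [547.9  143.03] -9.070129534713537 [-0.86  0.69  0.14  0.7   0.11 -0.39  0.07 -0.94  0.09  0.18  0.25 -0.31]
jig [548.12 145.8 ] -8.41281439448044 [-0.49 -0.61  0.6  -0.22 -0.34  1.01  0.68  0.36 -0.41 -0.17]
jig [548.44 144.1 ] -8.830889297088946 [-1.29  0.63 -0.22  0.1  -0.46 -1.01 -0.58 -1.03 -0.46 -0.08 -0.21 -0.89
 -1.2  -0.7  -0.58 -0.2  -0.88  1.35 -0.15  0.36 -1.23 -0.17]
sp [ 485.55 -277.15] 64.83345046649256 [-0.02  0.21 -1.56 -1.33 -2.92 -0.32  1.8   0.18  2.29  0.97]
red [520.04 193.73  97.  ] 57.17806664518081 128.60363612960995
red [520.29 194.24  94.  ] 57.49690475558849 128.1361390982078
boxes [ 265.72 -522.72    0.  ] [ 278.88 -525.84    0.  ] [ 317.19 -517.16    0.  ] [ 841.15 -650.77    0.  ]
```

Call:
carry_out(
  moves=[
    {"dp":[0,0,-0.05]},
    {"dp":[0,0,-0.05]},
    {"dp":[0,0,-0.04]},
  ],
)

```text
validation failed for argument at $.mo...
```

Call:
carry_out(
  moves=[
    {"dp":[0,0,-0.05],"turn":[0,0,0],"claw":1},
    {"dp":[0,0,-0.05],"turn":[0,0,0],"claw":1},
    {"dp":[0,0,-0.04],"turn":[0,0,0],"claw":1},
  ],
  newtons=25,
)

```text
time_s: 1.4
eef_pos: [161.6, -655.6, 390.7]
eef_rot: [[0.971, 0.239, 0.001], [0.239, -0.971, -0.002], [0.0, 0.002, -1.0]]
force: [0.4, -0.3, 0.2]
grip_width: 88.0
grip_force: 0.0
```

Call:
carry_out(
  moves=[
    {"dp":[0.0373,-0.0272,0],"turn":[0,0,0],"claw":1},
    {"dp":[0.0373,-0.0272,0],"turn":[0,0,0],"claw":1},
    {"dp":[0.0373,-0.0272,0],"turn":[0,0,0],"claw":1},
    {"dp":[0.0373,-0.0272,0],"turn":[0,0,0],"claw":1},
    {"dp":[0.0373,-0.0272,0],"turn":[0,0,0],"claw":1},
    {"dp":[0.0373,-0.0272,0],"turn":[0,0,0],"claw":1},
    {"dp":[0.0373,-0.0272,0],"turn":[0,0,0],"claw":1},
    {"dp":[0.0373,-0.0272,0],"turn":[0,0,0],"claw":1},
  ],
)

```text
time_s: 2.2
eef_pos: [400.1, -371.1, 388.0]
eef_rot: [[0.971, 0.239, 0.0], [0.239, -0.971, -0.001], [0.0, 0.001, -1.0]]
force: [0.3, -0.7, 0.7]
grip_width: 87.7
grip_force: 0.0
```

Call:
carry_out(
  moves=[
    {"dp":[0.0373,-0.0272,0],"turn":[0,0,0],"claw":1},
    {"dp":[0.0373,-0.0272,0],"turn":[0,0,0],"claw":1},
    {"dp":[0.0373,-0.0272,0],"turn":[0,0,0],"claw":1},
    {"dp":[0,0,0.04],"turn":[0,0,-0.146],"claw":1},
    {"dp":[0,0,0.04],"turn":[0,0,-0.146],"claw":1},
    {"dp":[0,0,0.04],"turn":[0,0,-0.146],"claw":1},
    {"dp":[0,0,0.04],"turn":[0,0,-0.146],"claw":1},
    {"dp":[0,0,0.04],"turn":[0,0,-0.146],"claw":1},
  ],
)

```text
time_s: 3.0
eef_pos: [488.3, -266.6, 186.5]
eef_rot: [[0.559, 0.829, 0.001], [0.829, -0.559, -0.0], [0.0, 0.001, -1.0]]
force: [0.1, -0.4, 0.1]
grip_width: 87.6
grip_force: 0.0
```

Call:
carry_out(
  moves=[
    {"dp":[0,0,0.04],"turn":[0,0,-0.146],"claw":1},
    {"dp":[0,0,0],"turn":[0,0,0],"claw":1},
    {"dp":[0,0,0],"turn":[0,0,0],"claw":1},
  ],
)

```text
time_s: 3.3
eef_pos: [488.5, -266.7, 148.2]
eef_rot: [[0.441, 0.897, -0.0], [0.897, -0.441, 0.001], [0.0, -0.001, -1.0]]
force: [0.6, -0.5, 0.6]
grip_width: 88.0
grip_force: 0.0
```

Call:
carry_out(
  moves=[
    {"dp":[0,0,0.04],"turn":[0,0,-0.01],"claw":0.5},
    {"dp":[0,0,0.04],"turn":[0,0,0],"claw":0.5},
    {"dp":[0,0,0.03],"turn":[0,0,0],"claw":0.5},
    {"dp":[0,0,0.009],"turn":[0,0,0],"claw":0.5},
    {"dp":[0,0,0],"turn":[0,0,0],"claw":0},
    {"dp":[0,0,0],"turn":[0,0,0],"claw":0},
    {"dp":[0,0,0],"turn":[0,0,0],"claw":0},
    {"dp":[0,0,0],"turn":[0,0,0],"claw":0},
  ],
  newtons=25,
)

```text
time_s: 4.1
eef_pos: [489.4, -267.2, 30.3]
eef_rot: [[0.429, 0.903, 0.002], [0.903, -0.429, -0.001], [-0.0, 0.003, -1.0]]
force: [0.7, -0.9, -0.1]
grip_width: 27.2
grip_force: 0.0
```

```bash
python3 - <<'E'
from h import *
s=state();print(s['qpos'],s['grip_width'],s['grip_force'],s['eef_pos'],s['force'])
p=capture('top');a=p['pixels'][:,:,::-1]
cv2.imwrite('pics/g1.png',cv2.resize(a[170:290,415:535],None,fx=5,fy=5,interpolation=cv2.INTER_CUBIC))
E
```

```text
[ 36.11  34.57 -17.81 112.96  17.7   34.9  -18.76] 27.229472212073013 0.0 [ 489.37 -267.21   30.26] [ 0.67 -0.92 -0.13]
```

Call:
carry_out(
  moves=[
    {"dp":[0,0,0],"turn":[0,0,0],"claw":0},
    {"dp":[0,0,0],"turn":[0,0,0],"claw":0},
    {"dp":[0,0,0],"turn":[0,0,0],"claw":0},
    {"dp":[0,0,0],"turn":[0,0,0],"claw":0},
  ],
  newtons=30,
)

```text
time_s: 4.55
eef_pos: [489.1, -267.0, 29.5]
eef_rot: [[0.429, 0.903, 0.001], [0.903, -0.429, -0.001], [-0.0, 0.002, -1.0]]
force: [-0.2, -0.0, 6.5]
grip_width: 15.7
grip_force: 30.0
```

Call:
carry_out(
  moves=[
    {"dp":[0,0,-0.02],"turn":[0,0,0],"claw":0},
    {"dp":[0,0,-0.04],"turn":[0,0,0],"claw":0},
    {"dp":[0,0,-0.04],"turn":[0,0,0],"claw":0},
    {"dp":[0.03,-0.0094,0],"turn":[0,0,0],"claw":0},
    {"dp":[0.04,-0.0126,0],"turn":[0,0,0],"claw":0},
    {"dp":[0.04,-0.0126,0],"turn":[0,0,0],"claw":0},
    {"dp":[0.04,-0.0126,0],"turn":[0,0,0],"claw":0},
    {"dp":[0.04,-0.0126,0],"turn":[0,0,0],"claw":0},
  ],
)

```text
time_s: 5.35
eef_pos: [515.3, -67.8, 128.5]
eef_rot: [[0.429, 0.903, -0.001], [0.903, -0.429, -0.0], [-0.0, -0.001, -1.0]]
force: [0.8, -0.2, -1.4]
grip_width: 16.0
grip_force: 30.0
```

Call:
carry_out(
  moves=[
    {"dp":[0.04,-0.0126,0],"turn":[0,0,0],"claw":0},
    {"dp":[0.04,-0.0126,0],"turn":[0,0,0],"claw":0},
    {"dp":[0,0,0],"turn":[0,0,-0.145],"claw":0},
    {"dp":[0,0,0],"turn":[0,0,-0.145],"claw":0},
    {"dp":[0,0,0],"turn":[0,0,0],"claw":0},
    {"dp":[0,0,0],"turn":[0,0,0],"claw":0},
  ],
)

```text
time_s: 5.95
eef_pos: [526.9, 13.3, 128.3]
eef_rot: [[0.157, 0.988, -0.001], [0.988, -0.157, 0.0], [-0.0, -0.001, -1.0]]
force: [0.3, -1.0, -1.9]
grip_width: 15.9
grip_force: 30.0
```

```bash
python3 - <<'E'
from h import *
s=state();print(s['qpos'],s['grip_width'],s['eef_pos'],s['force'],s['torque'])
p=capture('top');a=p['pixels'][:,:,::-1]
q=capture('scene');b=q['pixels'][:,:,::-1]
A=cv2.resize(a[150:270,220:420],None,fx=4,fy=4,interpolation=cv2.INTER_CUBIC)
cv2.imwrite('pics/t2.png',A)
cv2.imwrite('pics/s2.png',cv2.resize(b[160:310,230:430],None,fx=4,fy=4,interpolation=cv2.INTER_CUBIC))
E
```

```text
[ 15.31  25.03 -29.09 113.79  16.8   45.31 -32.47] 15.867194874392661 [526.9   13.31 128.32] [ 0.26 -1.04 -1.95] [ 0.01 -0.13  0.01]
```

View pics/s2.png

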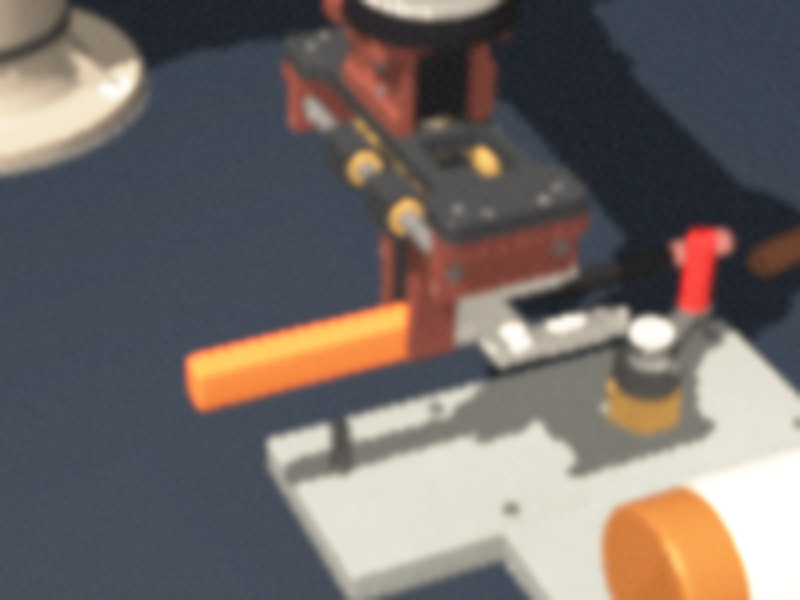

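Spanner is held level with its jaw towards the nut, and the post is to the left of the handle. Lowering it now.

Call:
carry_out(
  moves=[
    {"dp":[0,0.0012,0.03],"turn":[0,0,-0.002],"claw":0},
    {"dp":[0,0,0.03],"turn":[0,0,0],"claw":0},
    {"dp":[0,0,0.013],"turn":[0,0,0],"claw":0},
    {"dp":[0,0,0.004],"turn":[0,0,0],"claw":0},
    {"dp":[0,0,0],"turn":[0,0,0],"claw":0},
    {"dp":[0,0,0],"turn":[0,0,0],"claw":0},
  ],
)

```text
time_s: 6.65
eef_pos: [529.4, 13.7, 52.7]
eef_rot: [[0.151, 0.989, 0.002], [0.989, -0.151, 0.0], [0.0, 0.002, -1.0]]
force: [-1.3, 0.4, -2.7]
grip_width: 15.4
grip_force: 30.0
```

```bash
python3 - <<'E'
from h import *
s=state();print(s['grip_width'],s['eef_pos'],s['force'],s['torque'])
p=capture('top');a=p['pixels'][:,:,::-1]
q=capture('scene');b=q['pixels'][:,:,::-1]
A=cv2.resize(a[165:255,230:380],None,fx=4,fy=4,interpolation=cv2.INTER_CUBIC)
B=cv2.resize(b[220:310,280:430],None,fx=4,fy=4,interpolation=cv2.INTER_CUBIC)
cv2.imwrite('pics/v3.png',np.vstack([A,B])[:,:][:720])
cv2.imwrite('pics/v3.png',cv2.resize(np.vstack([A,B]),(500,600)))
E
```

```text
15.420456843017286 [529.37  13.66  52.72] [-1.33  0.37 -2.7 ] [-0.   -0.06 -0.02]
```

View pics/v3.png

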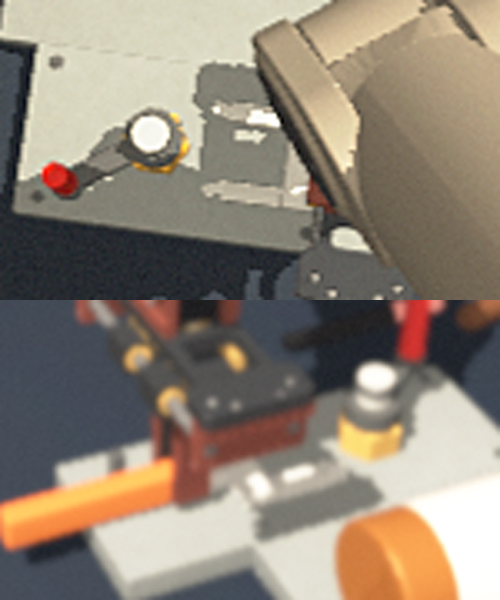

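```bash
python3 - <<'E'
from h import *
p=capture('top')
a=np.radians(-8.9);R=np.array([[np.cos(a),-np.sin(a)],[np.sin(a),np.cos(a)]])
f=lambda x,y:(x/3.3333+230-.4,y/3.3333+165-.4)
st=ray(p,f(152,133),72)[:2]
print('stud',st,ray(p,(274.6,204.8),72))
for t in((213,108),(203,188)): print(R.T@(ray(p,f(*t),32)[:2]-st))
# fine image of the prongs
A=p['pixels'][180:235,255:320,::-1]
cv2.imwrite('pics/v4.png',cv2.resize(A,None,fx=10,fy=10,interpolation=cv2.INTER_CUBIC))
E
```

```text
stud [548.83 141.99] [548.26 143.2   72.  ]
[ 25.33 -31.02]
[-25.1  -31.59]
```

View pics/v4.png

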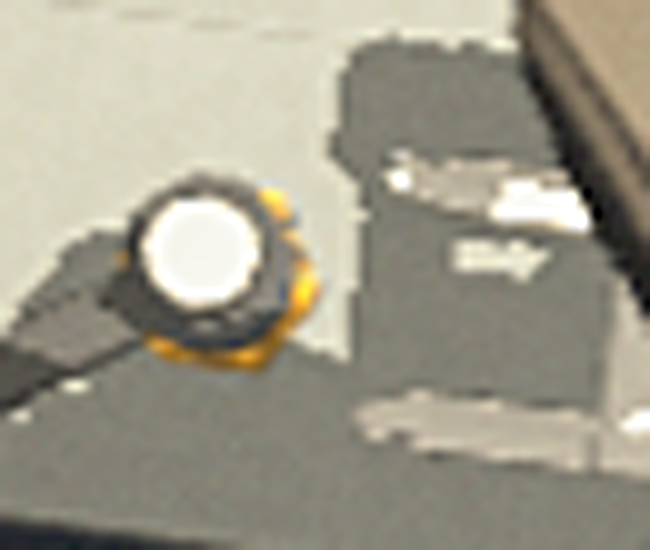

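Prongs are symmetric about the screw axis (±25 mm), with tips about 31 mm before it. I'll lower by 2 mm and slide on.

Call:
carry_out(
  moves=[
    {"dp":[0,0,0.002],"turn":[0,0,0],"claw":0},
    {"dp":[0.004,0,0],"turn":[0,0,0],"claw":0},
    {"dp":[0.004,0,0],"turn":[0,0,0],"claw":0},
    {"dp":[0.004,0,0],"turn":[0,0,0],"claw":0},
    {"dp":[0.004,0,0],"turn":[0,0,0],"claw":0},
    {"dp":[0.004,0,0],"turn":[0,0,0],"claw":0},
    {"dp":[0,0,0],"turn":[0,0,0],"claw":0},
  ],
)

```text
time_s: 7.5
eef_pos: [531.6, 34.3, 49.7]
eef_rot: [[0.149, 0.989, 0.0], [0.989, -0.149, 0.0], [0.0, 0.0, -1.0]]
force: [-0.0, -0.5, -2.2]
grip_width: 16.1
grip_force: 30.0
```

Call:
carry_out(
  moves=[
    {"dp":[0.004,0,0],"turn":[0,0,0],"claw":0},
    {"dp":[0.004,0,0],"turn":[0,0,0],"claw":0},
    {"dp":[0.004,0,0],"turn":[0,0,0],"claw":0},
    {"dp":[0.004,0,0],"turn":[0,0,0],"claw":0},
    {"dp":[0,0,0],"turn":[0,0,0],"claw":0},
  ],
)

```text
time_s: 8.0
eef_pos: [534.1, 50.0, 49.7]
eef_rot: [[0.149, 0.989, 0.0], [0.989, -0.149, 0.0], [0.001, 0.0, -1.0]]
force: [0.4, 0.1, -2.5]
grip_width: 15.8
grip_force: 30.0
```

Call:
carry_out(
  moves=[
    {"dp":[0.004,0,0],"turn":[0,0,0],"claw":0},
    {"dp":[0.004,0,0],"turn":[0,0,0],"claw":0},
    {"dp":[0.003,0,0],"turn":[0,0,0],"claw":0},
    {"dp":[0.002,0,0],"turn":[0,0,0],"claw":0},
    {"dp":[0,0,0],"turn":[0,0,0],"claw":0},
  ],
)

```text
time_s: 8.5
eef_pos: [535.9, 62.4, 49.7]
eef_rot: [[0.15, 0.989, 0.0], [0.989, -0.15, 0.0], [0.0, 0.0, -1.0]]
force: [-0.0, 0.9, -1.1]
grip_width: 15.8
grip_force: 30.0
```

Call:
carry_out(
  moves=[
    {"dp":[0.002,0,0],"turn":[0,0,0],"claw":0},
    {"dp":[0.002,0,0],"turn":[0,0,0],"claw":0},
    {"dp":[0.002,0,0],"turn":[0,0,0],"claw":0},
    {"dp":[0,0,0],"turn":[0,0,0],"claw":0},
  ],
)

```text
time_s: 8.9
eef_pos: [536.8, 68.3, 49.7]
eef_rot: [[0.15, 0.989, 0.0], [0.989, -0.15, 0.0], [0.0, 0.0, -1.0]]
force: [1.0, -0.5, -1.2]
grip_width: 16.2
grip_force: 30.0
```

Call:
carry_out(
  moves=[
    {"dp":[0.001,0,0],"turn":[0,0,0],"claw":0},
    {"dp":[0.001,0,0],"turn":[0,0,0],"claw":0},
    {"dp":[0,0,0],"turn":[0,0,0],"claw":0},
  ],
)

```text
time_s: 9.2
eef_pos: [537.1, 70.0, 49.7]
eef_rot: [[0.15, 0.989, 0.0], [0.989, -0.15, 0.0], [0.0, 0.0, -1.0]]
force: [-0.1, 0.5, -1.6]
grip_width: 15.5
grip_force: 30.0
```

Call:
carry_out(
  moves=[
    {"dp":[0.001,0,0],"turn":[0,0,0],"claw":0},
    {"dp":[0.001,0,0],"turn":[0,0,0],"claw":0},
    {"dp":[0.001,0,0],"turn":[0,0,0],"claw":0},
    {"dp":[0,0,0],"turn":[0,0,0],"claw":0},
  ],
)

```text
time_s: 9.6
eef_pos: [537.6, 73.1, 49.7]
eef_rot: [[0.15, 0.989, 0.0], [0.989, -0.15, 0.0], [0.0, 0.0, -1.0]]
force: [-0.1, 0.2, -1.8]
grip_width: 15.8
grip_force: 30.0
```

Call:
carry_out(
  moves=[
    {"dp":[0.001,0,0],"turn":[0,0,0],"claw":0},
    {"dp":[0.001,0,0],"turn":[0,0,0],"claw":0},
    {"dp":[0,0,0],"turn":[0,0,0],"claw":0},
  ],
)

```text
time_s: 9.9
eef_pos: [537.7, 74.3, 49.6]
eef_rot: [[0.151, 0.989, -0.0], [0.989, -0.151, -0.001], [-0.001, -0.0, -1.0]]
force: [-0.0, -0.8, -0.6]
grip_width: 15.8
grip_force: 30.0
```

Call:
carry_out(
  moves=[
    {"dp":[0.001,0,0],"turn":[0,0,0],"claw":0},
    {"dp":[0.001,0,0],"turn":[0,0,0],"claw":0},
    {"dp":[0,0,0],"turn":[0,0,0],"claw":0},
    {"dp":[0,0,0],"turn":[0,0,0],"claw":0},
  ],
)

```text
time_s: 10.3
eef_pos: [537.7, 74.6, 49.6]
eef_rot: [[0.152, 0.988, -0.001], [0.988, -0.152, -0.003], [-0.003, -0.001, -1.0]]
force: [-2.3, -6.2, 1.6]
grip_width: 15.6
grip_force: 30.0
```

```bash
python3 - <<'E'
from h import *
s=state();print(s['grip_width'],s['eef_pos'],s['force'],s['torque'],s['qpos'])
E
```

```text
15.609422891049755 [537.74  74.62  49.57] [-2.28 -6.19  1.63] [-1.3   0.2   0.03] [  5.37  33.   -25.34 114.05  22.56  37.84 -43.23]
```

Contact at about 6 N with the position stalled, so the throat is on the nut. I'll relax the push and release.

Call:
carry_out(
  moves=[
    {"dp":[-0.002,0,0],"turn":[0,0,0],"claw":0},
    {"dp":[0,0,0],"turn":[0,0,0],"claw":0.5},
    {"dp":[0,0,0],"turn":[0,0,0],"claw":0.5},
    {"dp":[0,0,0],"turn":[0,0,0],"claw":0.5},
    {"dp":[0,0,0],"turn":[0,0,0],"claw":0.5},
    {"dp":[0,0,-0.01],"turn":[0,0,0],"claw":0.5},
    {"dp":[0,0,-0.04],"turn":[0,0,0],"claw":0.5},
    {"dp":[0,0,-0.04],"turn":[0,0,0],"claw":0.5},
  ],
)

```text
time_s: 11.1
eef_pos: [537.1, 75.1, 140.7]
eef_rot: [[0.15, 0.989, -0.002], [0.989, -0.15, 0.0], [-0.0, -0.002, -1.0]]
force: [1.7, -0.0, 0.3]
grip_width: 43.8
grip_force: 0.0
```

Call:
carry_out(
  moves=[
    {"dp":[0,0,-0.04],"turn":[0,0,0],"claw":0.7},
    {"dp":[-0.05,0,0],"turn":[0,0,0],"claw":0.7},
    {"dp":[-0.05,-0.03,0],"turn":[0,0,0],"claw":0.7},
    {"dp":[0,-0.05,0],"turn":[0,0,0],"claw":0.7},
    {"dp":[0,-0.04,0],"turn":[0,0,0],"claw":0.7},
  ],
)

```text
time_s: 11.6
eef_pos: [407.3, -0.7, 179.9]
eef_rot: [[0.154, 0.988, -0.0], [0.988, -0.154, -0.001], [-0.001, -0.0, -1.0]]
force: [-0.4, 1.4, 0.2]
grip_width: 61.3
grip_force: 0.0
```

```bash
python3 - <<'E'
from h import *
s=state();print(s['eef_pos'],s['force'],s['qpos'])
p=capture('top');q=capture('scene')
A=cv2.resize(p['pixels'][165:255,230:380,::-1],(500,300),interpolation=cv2.INTER_CUBIC)
B=cv2.resize(q['pixels'][220:310,280:430,::-1],(500,300),interpolation=cv2.INTER_CUBIC)
cv2.imwrite('pics/v5.png',np.vstack([A,B]))
E
```

```text
[407.3   -0.69 179.91] [-0.37  1.37  0.24] [ 21.99   9.78 -33.12 125.91   7.43  46.15 -24.75]
```

View pics/v5.png

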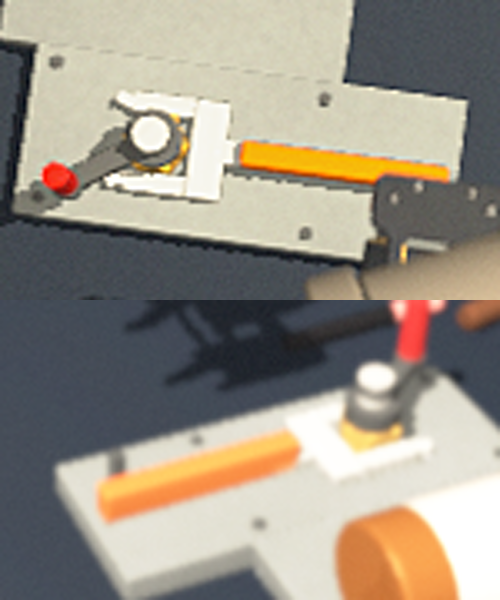

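The spanner lies seated on the nut, with the post (v5 lower, 117,465) on the handle's −x side as wanted. The red handle is at v5 (60,180). Next I measure the lever angle.

```bash
python3 - <<'E'
from h import *
from scipy.optimize import least_squares
p=capture('top');q=capture('scene')
def red(c,box):
    h=cv2.cvtColor(c['pixels'],cv2.COLOR_RGB2HSV).astype(int);m=((h[...,0]<6)|(h[...,0]>174))&(h[...,1]>150)&(h[...,2]>90)
    k=np.zeros_like(m);k[box[0]:box[1],box[2]:box[3]]=1;v,u=np.nonzero(m&k);return np.array([u.mean(),v.mean()]),(u.min(),u.max(),v.min(),v.max())
a,ba=red(p,(170,255,220,300));b,bb=red(q,(205,260,390,425));print(a,ba,b,bb)
for z in(85,90,97):
    g=ray(p,a,z);print('top',z,g)
for z in (72,76,80): print('scene',z,ray(q,b,z))
# silhouette model: project cylinder points, compare bbox
def cyl(c,x,y):
    P=np.array([proj(c,(x+8*np.cos(t),y+8*np.sin(t),z)) for t in np.linspace(0,6.28,24) for z in(54,97)]);return np.r_[P.min(0),P.max(0)]
def f(s,J):
    r=[]
    for c,bx in J:
        e=cyl(c,*s)-np.array([bx[0]-.5,bx[2]-.5,bx[1]+.5,bx[3]+.5]); r+=list(e[:3] if c is q else e)
    return r
for J in([(p,ba)],[(q,bb)],[(p,ba),(q,bb)]):
    r=least_squares(f,[520,194],args=(J,));d=r.x-[548.3,143.7];print(r.x,r.fun,np.hypot(*d),np.degrees(np.arctan2(d[1],d[0])))
E
```

```text
[247.51 218.1 ] (np.int64(243), np.int64(252), np.int64(214), np.int64(222)) [403.94 226.87] (np.int64(400), np.int64(408), np.int64(216), np.int64(237))
top 85 [521.47 195.56  85.  ]
top 90 [520.93 194.81  90.  ]
top 97 [520.17 193.76  97.  ]
scene 72 [519.19 202.97  72.  ]
scene 76 [523.46 198.55  76.  ]
scene 80 [527.73 194.12  80.  ]
[522.42 196.73] [-0.66 -0.63  0.69  0.66] 59.01037125854453 116.00873479674797
[520.39 201.28] [-0.5  -0.02  0.49] 63.98661377191015 115.86099994862941
[522.68 197.74] [-1.18 -0.76  0.19  0.54 -1.05  0.95 -0.04] 59.80081524180186 115.36461069516729
```

Call:
carry_out(
  moves=[
    {"dp":[0.0427,0.0165,0],"turn":[0,0,0],"claw":0.6},
    {"dp":[0.0427,0.0165,0],"turn":[0,0,0],"claw":0.6},
    {"dp":[0.0427,0.0165,0],"turn":[0,0,0],"claw":0.6},
    {"dp":[0.0427,0.0165,0],"turn":[0,0,0],"claw":0.6},
    {"dp":[0.0427,0.0165,0],"turn":[0,0,0],"claw":0.6},
    {"dp":[0,0,0],"turn":[0,0,-0.145],"claw":0.6},
    {"dp":[0,0,0],"turn":[0,0,-0.145],"claw":0.6},
    {"dp":[0,0,0],"turn":[0,0,-0.145],"claw":0.6},
  ],
)

```text
time_s: 12.6
eef_pos: [524.7, 200.5, 179.7]
eef_rot: [[-0.286, 0.958, 0.0], [0.958, 0.286, 0.001], [0.001, 0.001, -1.0]]
force: [-0.2, -0.5, -0.4]
grip_width: 52.8
grip_force: 0.0
```

Call:
carry_out(
  moves=[
    {"dp":[0,0,0.03],"turn":[0,0,-0.145],"claw":0.6},
    {"dp":[0,0,0.02],"turn":[0,0,-0.038],"claw":0.6},
    {"dp":[0,0,0],"turn":[0,0,0],"claw":0.6},
    {"dp":[0,0,0],"turn":[0,0,0],"claw":0.6},
  ],
)

```text
time_s: 13.0
eef_pos: [524.1, 199.7, 129.9]
eef_rot: [[-0.449, 0.894, -0.0], [0.894, 0.449, 0.001], [0.001, 0.0, -1.0]]
force: [-0.0, -0.5, 0.4]
grip_width: 52.6
grip_force: 0.0
```

```bash
python3 - <<'E'
from h import *
s=state();print(s['eef_pos'],s['eef_rot'][:,0],s['qpos'],s['grip_width'])
q=capture('scene')
cv2.imwrite('pics/v6.png',cv2.resize(q['pixels'][170:300,320:480,::-1],None,fx=4,fy=4,interpolation=cv2.INTER_CUBIC))
E
```

```text
[524.1  199.69 129.91] [-0.45  0.89  0.  ] [  3.79  30.32 -40.12 108.77  25.1   49.92 -22.36] 52.596477701141715
```

View pics/v6.png

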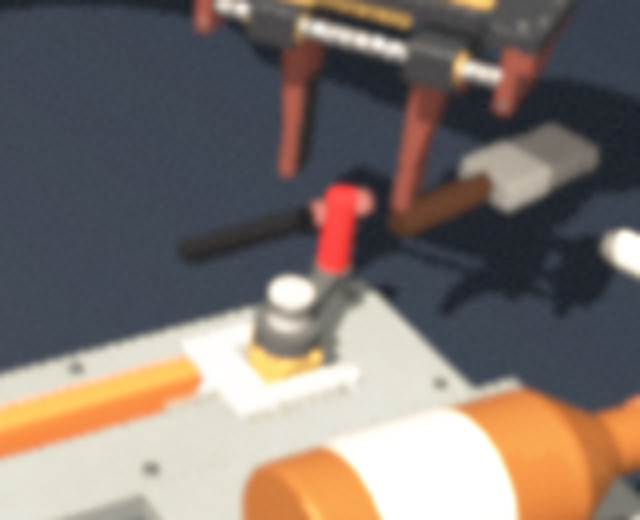

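Fingers straddle the red handle at v6 (340,230). I'll lower and grip.

Call:
carry_out(
  moves=[
    {"dp":[-0.001,-0.0025,0.02],"turn":[0,0,0],"claw":0.6},
    {"dp":[0,0,0.015],"turn":[0,0,0],"claw":0.6},
    {"dp":[0,0,0.007],"turn":[0,0,0],"claw":0.6},
    {"dp":[0,0,0],"turn":[0,0,0],"claw":0},
    {"dp":[0,0,0],"turn":[0,0,0],"claw":0},
    {"dp":[0,0,0],"turn":[0,0,0],"claw":0},
    {"dp":[0,0,0],"turn":[0,0,0],"claw":0},
    {"dp":[0,0,0],"turn":[0,0,0],"claw":0},
  ],
  newtons=25,
)

```text
time_s: 13.85
eef_pos: [521.6, 197.2, 88.1]
eef_rot: [[-0.45, 0.893, 0.001], [0.893, 0.45, 0.0], [-0.0, 0.001, -1.0]]
force: [0.3, 0.9, 1.2]
grip_width: 16.2
grip_force: 0.5
```

Call:
carry_out(
  moves=[
    {"dp":[0,0,0],"turn":[0,0,0],"claw":0},
    {"dp":[0,0,0],"turn":[0,0,0],"claw":0},
    {"dp":[0,0,0],"turn":[0,0,0],"claw":0},
  ],
)

```text
time_s: 14.15
eef_pos: [521.7, 197.3, 88.0]
eef_rot: [[-0.45, 0.893, 0.001], [0.893, 0.45, 0.0], [0.0, 0.001, -1.0]]
force: [-0.3, 0.9, 1.7]
grip_width: 15.5
grip_force: 25.0
```

```bash
cat > st.py <<'E'
from h import *
s=state();e=s['eef_pos'];d=e[:2]-[548.3,143.7];x=s['eef_rot'][:,0]
t=np.array([d[1],-d[0]])/np.hypot(*d)
print('pos',e,'r',np.hypot(*d),'ang',np.degrees(np.arctan2(d[1],d[0])),'yaw',np.degrees(np.arctan2(x[1],x[0])),'F',s['force'],'Ftan',t@s['force'][:2],'T',s['torque'],'q7',s['qpos'][6],'w',s['grip_width'],s['grip_force'],s['time_s'])
E
python3 st.py
```

```text
pos [521.68 197.34  87.96] r 59.883179823596656 ang 116.39338828290683 yaw 116.76003619295744 F [-0.27  0.92  1.69] Ftan 0.16952434507857386 T [ 0.1  -0.25 -0.01] q7 -24.84207599538941 w 15.540244989825396 25.000101327896118 14.15
```

Call:
carry_out(
  moves=[
    {"dp":[-8e-05,0.003,0],"turn":[0,0,0.05],"claw":0},
    {"dp":[-8e-05,0.003,0],"turn":[0,0,0.05],"claw":0},
    {"dp":[-8e-05,0.003,0],"turn":[0,0,0.05],"claw":0},
    {"dp":[-8e-05,0.003,0],"turn":[0,0,0.05],"claw":0},
    {"dp":[0,0,0],"turn":[0,0,0],"claw":0},
  ],
)

```text
time_s: 14.65
eef_pos: [532.9, 201.8, 87.9]
eef_rot: [[-0.263, 0.965, 0.001], [0.965, 0.263, 0.0], [0.0, 0.001, -1.0]]
force: [1.5, 0.8, 0.9]
grip_width: 15.5
grip_force: 25.0
```

```bash
python3 st.py
```

```text
pos [532.95 201.77  87.93] r 60.06582500653079 ang 104.81098478436051 yaw 105.27781033588315 F [1.46 0.8  0.9 ] Ftan 1.619677399526345 T [ 0.08 -0.22 -0.  ] q7 -34.36357734451447 w 15.508525250670266 25.00083178281784 14.65
```

Call:
carry_out(
  moves=[
    {"dp":[-8e-05,0.003,0],"turn":[0,0,0.05],"claw":0},
    {"dp":[-8e-05,0.003,0],"turn":[0,0,0.05],"claw":0},
    {"dp":[-8e-05,0.003,0],"turn":[0,0,0.05],"claw":0},
    {"dp":[0,0,0],"turn":[0,0,0],"claw":0},
    {"dp":[0,0,0],"turn":[0,0,0],"claw":0},
  ],
)

```text
time_s: 15.15
eef_pos: [541.6, 203.4, 87.9]
eef_rot: [[-0.119, 0.993, 0.001], [0.993, 0.119, 0.001], [0.0, 0.001, -1.0]]
force: [0.2, 2.0, 2.6]
grip_width: 15.7
grip_force: 25.0
```

```bash
python3 st.py
```

```text
pos [541.58 203.42  87.9 ] r 60.099683294893175 ang 96.4170190274956 yaw 96.83002635246189 F [0.24 2.04 2.57] Ftan 0.4681175879269285 T [ 0.21 -0.31 -0.03] q7 -41.212096294998474 w 15.719216587480469 25.000664591789246 15.15
```

Call:
carry_out(
  moves=[
    {"dp":[-8e-05,0.003,0],"turn":[0,0,0.05],"claw":0},
    {"dp":[-8e-05,0.003,0],"turn":[0,0,0.05],"claw":0},
    {"dp":[0,0,0],"turn":[0,0,0],"claw":0},
    {"dp":[0,0,0],"turn":[0,0,0],"claw":0},
  ],
)

```text
time_s: 15.55
eef_pos: [547.5, 203.8, 87.9]
eef_rot: [[-0.019, 1.0, 0.001], [1.0, 0.019, 0.001], [0.001, 0.001, -1.0]]
force: [1.1, 2.5, 4.4]
grip_width: 15.4
grip_force: 25.0
```

```bash
python3 st.py
```

```text
pos [547.53 203.85  87.92] r 60.15355895879284 ang 90.73371255491234 yaw 91.1141751058993 F [1.12 2.5  4.39] Ftan 1.148067647960763 T [ 0.31 -0.28  0.02] q7 -45.77913839562483 w 15.392393171072245 25.00083714723587 15.55
```

Call:
carry_out(
  moves=[
    {"dp":[-8e-05,0.003,0],"turn":[0,0,0.05],"claw":0},
    {"dp":[-8e-05,0.003,0],"turn":[0,0,0.05],"claw":0},
    {"dp":[0,0,0],"turn":[0,0,0],"claw":0},
    {"dp":[0,0,0],"turn":[0,0,0],"claw":0},
  ],
)

```text
time_s: 15.95
eef_pos: [553.5, 203.7, 87.9]
eef_rot: [[0.081, 0.997, 0.001], [0.997, -0.081, 0.001], [0.001, 0.001, -1.0]]
force: [1.6, 3.1, 3.3]
grip_width: 15.7
grip_force: 25.0
```

```bash
python3 st.py
```

```text
pos [553.52 203.66  87.9 ] r 60.186041685804305 ang 85.02273067793779 yaw 85.38207212298258 F [1.6  3.11 3.27] Ftan 1.32404650822646 T [ 0.49 -0.37 -0.01] q7 -50.305524161679685 w 15.693932059412893 25.00104546546936 15.95
```

Call:
carry_out(
  moves=[
    {"dp":[0.0003,0.003,0],"turn":[0,0,0.05],"claw":0},
    {"dp":[-8e-05,0.003,0],"turn":[0,0,0.05],"claw":0},
    {"dp":[0,0,0],"turn":[0,0,0],"claw":0},
    {"dp":[0,0,0],"turn":[0,0,0],"claw":0},
  ],
)

```text
time_s: 16.35
eef_pos: [559.4, 203.0, 87.8]
eef_rot: [[0.18, 0.984, 0.001], [0.984, -0.18, 0.0], [0.0, 0.001, -1.0]]
force: [1.1, 1.8, 4.7]
grip_width: 15.6
grip_force: 25.0
```

```bash
python3 st.py
```

```text
pos [559.43 202.96  87.81] r 60.29749769914066 ang 79.36395827127085 yaw 79.64684269792984 F [1.12 1.76 4.7 ] Ftan 0.7742852195647815 T [ 0.26 -0.41  0.05] q7 -54.81500708450138 w 15.62829461847142 25.001189410686493 16.35
```

Call:
carry_out(
  moves=[
    {"dp":[-8e-05,0.003,0],"turn":[0,0,0.05],"claw":0},
    {"dp":[-8e-05,0.003,0],"turn":[0,0,0.05],"claw":0},
    {"dp":[0,0,0],"turn":[0,0,0],"claw":0},
    {"dp":[0,0,0],"turn":[0,0,0],"claw":0},
  ],
)

```text
time_s: 16.75
eef_pos: [565.2, 201.6, 87.8]
eef_rot: [[0.277, 0.961, 0.001], [0.961, -0.277, 0.0], [0.0, 0.0, -1.0]]
force: [1.3, 3.2, 5.6]
grip_width: 15.7
grip_force: 25.0
```

```bash
python3 st.py
```

```text
pos [565.24 201.61  87.81] r 60.339907670257006 ang 73.69900421058304 yaw 73.91684543323689 F [1.28 3.19 5.57] Ftan 0.3299621162197191 T [ 0.36 -0.3   0.05] q7 -59.25119614976794 w 15.688350699573018 25.001097321510315 16.75
```

Call:
carry_out(
  moves=[
    {"dp":[0,0.003,0],"turn":[0,0,0.05],"claw":0},
    {"dp":[0,0.003,0],"turn":[0,0,0.05],"claw":0},
    {"dp":[0,0,0],"turn":[0,0,0],"claw":0},
    {"dp":[0,0,0],"turn":[0,0,0],"claw":0},
  ],
)

```text
time_s: 17.15
eef_pos: [569.6, 200.3, 87.6]
eef_rot: [[0.371, 0.929, -0.002], [0.929, -0.371, 0.0], [-0.001, -0.002, -1.0]]
force: [-2.9, 3.4, 6.7]
grip_width: 15.6
grip_force: 25.0
```

```bash
python3 st.py
```

```text
pos [569.65 200.25  87.58] r 60.44907881872389 ang 69.31864073604078 yaw 68.22626474099738 F [-2.86  3.35  6.73] Ftan -3.8608340274642656 T [0.52 0.5  0.15] q7 -63.66915664518149 w 15.57536831067168 25.003754496574402 17.15
```

Call:
carry_out(
  moves=[
    {"dp":[0,0.003,0],"turn":[0,0,0.05],"claw":0},
    {"dp":[0,0.003,0],"turn":[0,0,0.05],"claw":0},
    {"dp":[0,0,0],"turn":[0,0,0],"claw":0},
    {"dp":[0,0,0],"turn":[0,0,0],"claw":0},
  ],
)

```text
time_s: 17.55
eef_pos: [573.9, 198.4, 87.4]
eef_rot: [[0.462, 0.887, -0.004], [0.887, -0.462, 0.0], [-0.002, -0.004, -1.0]]
force: [-4.0, 4.3, 7.9]
grip_width: 15.7
grip_force: 25.0
```

```bash
python3 st.py
```

```text
pos [573.87 198.37  87.37] r 60.35043214740004 ang 64.93519730029065 yaw 62.513506153216326 F [-3.97  4.29  7.91] Ftan -5.418787789527761 T [0.7  1.21 0.1 ] q7 -68.05513505316993 w 15.670164558526114 25.008623600006104 17.55
```

```bash
cat > sp.py <<'E'
from h import *
def ends(crop):
    h=cv2.cvtColor(crop,cv2.COLOR_BGR2HSV).astype(int)
    m=(h[...,0]>5)&(h[...,0]<25)&(h[...,1]>120)&(h[...,2]>120);m[:, 310:]=0;m[:100]=0;m[240:]=0
    v,u=np.nonzero(m);o=[]
    for lo,hi in((100,125),(150,180),(220,250),(265,290)):
        k=(u>=lo)&(u<hi);o.append((v[k].mean().round(2) if k.any() else None,v[k].min() if k.any() else None,int(k.sum())))
    return u.min() if len(u) else None,o
import os
print('then',ends(cv2.imread('pics/v5.png')[300:]))
q=capture('scene');B=cv2.resize(q['pixels'][220:310,280:430,::-1],(500,300),interpolation=cv2.INTER_CUBIC)
print('now ',ends(B))
E
python3 sp.py; python3 st.py
```

```text
then (np.int64(99), [(np.float64(197.23), np.int64(173), 1006), (np.float64(185.48), np.int64(162), 1161), (np.float64(165.57), np.int64(143), 1136), (np.float64(153.29), np.int64(133), 894)])
now  (np.int64(96), [(np.float64(191.96), np.int64(167), 1036), (np.float64(180.67), np.int64(158), 1152), (np.float64(162.76), np.int64(141), 1129), (np.float64(151.56), np.int64(132), 895)])
pos [573.88 198.37  87.38] r 60.356693500228324 ang 64.9238044641583 yaw 62.521135827480755 F [-3.82  3.11  8.03] Ftan -4.776734184228004 T [0.69 1.24 0.06] q7 -68.050468393212 w 15.639719038686339 25.008634328842163 17.6
```

Call:
carry_out(
  moves=[
    {"dp":[0,0.003,0],"turn":[0,0,0.05],"claw":0},
    {"dp":[0,0.003,0],"turn":[0,0,0.05],"claw":0},
    {"dp":[0,0,0],"turn":[0,0,0],"claw":0},
    {"dp":[0,0,0],"turn":[0,0,0],"claw":0},
  ],
)

```text
time_s: 18.0
eef_pos: [578.8, 195.8, 87.3]
eef_rot: [[0.548, 0.837, -0.004], [0.837, -0.548, 0.0], [-0.002, -0.004, -1.0]]
force: [-5.1, 3.9, 7.0]
grip_width: 15.5
grip_force: 25.0
```

```bash
python3 st.py; python3 sp.py|tail -1
```

```text
pos [578.8  195.83  87.34] r 60.39837682717246 ang 59.66898395326073 yaw 56.80121511133855 F [-5.09  3.92  6.97] Ftan -6.375964435835749 T [0.85 1.39 0.03] q7 -72.40094421287925 w 15.543211626511326 25.01062273979187 18.0
now  (np.int64(96), [(np.float64(191.98), np.int64(167), 1035), (np.float64(180.6), np.int64(158), 1154), (np.float64(162.78), np.int64(141), 1128), (np.float64(151.6), np.int64(132), 895)])
```

Call:
carry_out(
  moves=[
    {"dp":[0,0.003,0],"turn":[0,0,0.05],"claw":0},
    {"dp":[0,0.003,0],"turn":[0,0,0.05],"claw":0},
    {"dp":[0,0,0],"turn":[0,0,0],"claw":0},
    {"dp":[0,0,0],"turn":[0,0,0],"claw":0},
  ],
)

```text
time_s: 18.45
eef_pos: [583.7, 192.7, 87.3]
eef_rot: [[0.628, 0.778, -0.005], [0.778, -0.628, 0.001], [-0.002, -0.004, -1.0]]
force: [-5.2, 5.3, 7.7]
grip_width: 15.6
grip_force: 25.0
```

```bash
python3 st.py; python3 sp.py|tail -1
```

```text
pos [583.69 192.69  87.34] r 60.43644402294973 ang 54.16224002671325 yaw 51.08521646880245 F [-5.17  5.34  7.71] Ftan -7.314714542682757 T [0.99 1.37 0.13] q7 -76.7194791628402 w 15.644803010184921 25.011563301086426 18.45
now  (np.int64(96), [(np.float64(191.99), np.int64(167), 1036), (np.float64(180.61), np.int64(158), 1152), (np.float64(162.78), np.int64(141), 1128), (np.float64(151.63), np.int64(132), 897)])
```

The spanner stopped moving by lever angle 65°, and tightening began between 69° and 65°. I aim for about 38.5°, roughly 0.5 rad past the bite.

Call:
carry_out(
  moves=[
    {"dp":[0,0.003,0],"turn":[0,0,0.05],"claw":0},
    {"dp":[0,0.003,0],"turn":[0,0,0.05],"claw":0},
    {"dp":[-0.0001,0.003,0],"turn":[0,0,0.05],"claw":0},
    {"dp":[-0.0001,0.003,0],"turn":[0,0,0.05],"claw":0},
    {"dp":[0,0,0],"turn":[0,0,0],"claw":0},
    {"dp":[0,0,0],"turn":[0,0,0],"claw":0},
  ],
)

```text
time_s: 19.1
eef_pos: [592.2, 185.2, 87.3]
eef_rot: [[0.77, 0.638, -0.005], [0.638, -0.77, 0.002], [-0.002, -0.004, -1.0]]
force: [-6.3, 6.7, 6.5]
grip_width: 15.2
grip_force: 25.0
```

```bash
python3 st.py; python3 sp.py|tail -1
```

```text
pos [592.17 185.19  87.33] r 60.379619936152515 ang 43.39879389149288 yaw 39.64869970391735 F [-6.29  6.73  6.47] Ftan -9.214940412666264 T [1.48 1.46 0.1 ] q7 -85.29837792775422 w 15.168669716279181 25.013728737831116 19.1
now  (np.int64(95), [(np.float64(192.02), np.int64(167), 1033), (np.float64(180.59), np.int64(158), 1155), (np.float64(162.76), np.int64(141), 1127), (np.float64(150.56), np.int64(132), 842)])
```

Call:
carry_out(
  moves=[
    {"dp":[-0.0001,0.0027,0],"turn":[0,0,0.045],"claw":0},
    {"dp":[-0.0001,0.0027,0],"turn":[0,0,0.045],"claw":0},
    {"dp":[0,0,0],"turn":[0,0,0],"claw":0},
    {"dp":[0,0,0],"turn":[0,0,0],"claw":0},
  ],
)

```text
time_s: 19.55
eef_pos: [595.5, 181.3, 87.4]
eef_rot: [[0.824, 0.567, -0.004], [0.567, -0.824, 0.003], [-0.002, -0.004, -1.0]]
force: [-5.0, 6.5, 6.5]
grip_width: 15.6
grip_force: 25.0
```

```bash
python3 st.py; python3 sp.py|tail -1
```

```text
pos [595.55 181.29  87.45] r 60.37677107589783 ang 38.50522903441991 yaw 34.51223333846241 F [-4.98  6.52  6.51] Ftan -8.200493235981785 T [1.68 1.28 0.17] q7 -89.13296394881797 w 15.592632767998952 25.014809668064117 19.55
now  (np.int64(96), [(np.float64(191.97), np.int64(167), 1037), (np.float64(180.6), np.int64(158), 1156), (np.float64(162.78), np.int64(141), 1130), (np.float64(151.6), np.int64(132), 899)])
```

Call:
carry_out(
  moves=[
    {"dp":[0,-0.0017,0],"turn":[0,0,0],"claw":0},
    {"dp":[0,-0.0017,0],"turn":[0,0,0],"claw":0},
    {"dp":[0,0,0],"turn":[0,0,0],"claw":0.5},
    {"dp":[0,0,0],"turn":[0,0,0],"claw":0.5},
    {"dp":[0,0,0],"turn":[0,0,0],"claw":0.5},
    {"dp":[0,0,0],"turn":[0,0,0],"claw":0.5},
    {"dp":[0,0,-0.02],"turn":[0,0,0],"claw":0.5},
    {"dp":[0,0,-0.04],"turn":[0,0,0],"claw":0.5},
  ],
)

```text
time_s: 20.4
eef_pos: [594.2, 179.4, 145.0]
eef_rot: [[0.827, 0.563, -0.007], [0.563, -0.827, -0.003], [-0.007, -0.001, -1.0]]
force: [0.4, -0.1, 0.2]
grip_width: 43.7
grip_force: 0.0
```

Call:
carry_out(
  moves=[
    {"dp":[0,0,-0.05],"turn":[0,0,0],"claw":0.5},
    {"dp":[0,0,-0.04],"turn":[0,0,0],"claw":0.5},
    {"dp":[-0.04,0,0],"turn":[0,0,0],"claw":0.5},
    {"dp":[-0.05,0,0],"turn":[0,0,0],"claw":0.5},
    {"dp":[-0.05,0,0],"turn":[0,0,0],"claw":0.5},
    {"dp":[-0.05,0,0],"turn":[0,0,0],"claw":0.5},
    {"dp":[0,0,0],"turn":[0,0,0],"claw":0.5},
    {"dp":[0,0,0],"turn":[0,0,0],"claw":0.5},
  ],
)

```text
time_s: 21.2
eef_pos: [439.0, 73.1, 238.0]
eef_rot: [[0.827, 0.562, 0.001], [0.562, -0.827, -0.001], [0.0, 0.001, -1.0]]
force: [0.7, -0.5, -0.2]
grip_width: 43.6
grip_force: 0.0
```

```bash
python3 st.py; python3 sp.py|tail -1; python3 - <<'E'
from h import *
from scipy.optimize import least_squares
for n,box in(('top',(150,260,220,330)),('scene',(190,290,370,470))):
    c=capture(n)
    h=cv2.cvtColor(c['pixels'],cv2.COLOR_RGB2HSV).astype(int);m=((h[...,0]<5)|(h[...,0]>174))&(h[...,1]>170)&(h[...,2]>90)
    k=np.zeros_like(m);k[box[0]:box[1],box[2]:box[3]]=1
    nn,l,st,ce=cv2.connectedComponentsWithStats((m&k).astype(np.uint8))
    i=1+np.argmax(st[1:,4]);g=ray(c,ce[i],90 if n=='top' else 76)[:2]
    d=g-[548.3,143.7];print(n,st[i],ce[i],g,np.hypot(*d),np.degrees(np.arctan2(d[1],d[0])))
E
```

```text
pos [439.02  73.13 237.98] r 130.08623575112344 ang -147.1492439253637 yaw 34.160043393715284 F [ 0.69 -0.46 -0.2 ] Ftan -0.7655823187821883 T [ 0.   -0.08 -0.02] q7 -76.49663938921408 w 43.60880940127789 0.0 21.2
now  (np.int64(96), [(np.float64(191.94), np.int64(167), 1033), (np.float64(180.69), np.int64(158), 1151), (np.float64(162.75), np.int64(141), 1128), (np.float64(150.84), np.int64(132), 865)])
top [250 177  10  11  75] [254.32 182.25] [591.17 180.38] 56.425086783950455 40.55288674829526
scene [419 235   9  22 146] [422.75 245.24] [593.74 186.36] 62.322626979690625 43.192890860364564
```

```bash
python3 -c "
from plant import *
print(hand_in())"
```

```text
the job is handed in; nothing more can be done
None
```

I handed the job in at about 21 s: the orange spanner is fully on the lower nut with its handle against the stop post, the locknut is tightened about 0.5 rad past its bite (judged from where the force rose; likely 0.46 to 0.54 rad), and the gripper is clear.

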